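# Lock the depth stop of a stoppering press with its jam nut

## Robot

A 7-joint arm with a two-finger parallel gripper is mounted at the origin on a cart in front of the work surface, level with it; the furniture and walls round the work are solid. World frame = base frame: x ahead of the robot, y to its left, z up, the work surface at z = 0. Lengths are in m, angles in rad, forces in N, time in s.
With the tool pointing down it reaches from about 0.4 to 0.85 m from the base axis. Payload 10.4 kg.
Tool frame: the origin (TCP) lies midway between the tips of the shut fingers; the grasp point (between the pads) lies 19 mm behind it; y points along the fingers, x is the direction in which the jaws open and shut, and the axes are right-handed (so a half turn about y gives the same grasp; the last joint's range is limited). The gripper opens to 87 mm and grips with 3 to 60 N. Pads are 19 mm wide; open, the fingers measure 117 mm over their backs; the gripper's body (75 mm by 190 mm) begins 51 mm behind the grasp point.
Start: joints at [-1.157, 0.332, -0.065, 1.46, 0.022, 1.35, -0.088], TCP at [0.264, 0.566, 0.223] pointing down, gripper open.
Joint ranges: [-2.6, 2.6], [-0.5, 2.12], [-1.47, 1.34], [0.16, 2.42], [-1.27, 4.41], [0.06, 2.06], [-2.6, 2.6]. Speed limits (rad/s): [2.22, 2.22, 2.79, 2.79, 3.14, 3.14, 3.14].

## Interface

Orientations are given as a unit quaternion [x, y, z, w].
In Python, from bench import r gives the robot as it stands. The module is installed in compiled form; this text tells all that it offers.
- The arm moves only by the tool arm_command, never from a script. Its argument "deltas" is one flat list of numbers, 6 for each row, row after row: the shift along the tool's x, y, z in m, then the turn, a rotation vector about the tool's x, y, z in degrees. In form: [tx, ty, tz, ax, ay, az, tx, ty, tz, ax, ay, az, ...]. A call has 1 to 8 rows; each row is the pose to reach, as a shift and turn from the pose commanded when the call began, along the tool's axes at that moment; what a row does not reach only later rows make up. A row lasts 1/8 s, in which the tool goes at most 62.5 mm and 10.7 degrees, less where a joint would pass 70% of its speed; a pose out of reach is approached as far as the arm can. A call with a gripper value outside its range is refused whole. "hand" is the opening, from 0 (shut) to 1 (fully open), set as the call begins (left out, the last holds). The fingers move at their own pace and stop on an object; "grip_force" is the grip in N (left out, the last holds). Time passes only in rows, so rows that repeat a pose let the fingers close. It gives the time, the measured TCP pose, the force and the opening at its end, in the units of the state.
- r.read_state(): the state, without advancing time (a new reading comes with each control period).
- r.camera(name): name is "scene" or "top"; returns a dict with "image" (384x512x3 uint8, red, green, blue), "intrinsics" (3x3 intrinsics, pixels), "world_from_camera" (4x4, takes a point from camera to world coordinates). Camera axes: x right, y down, z forward; pixel columns grow to the right and rows downward; lengths in m; the calibration is good to about 2 mm. A picture is of the moment at which its call begins. There is no depth.
- r.close_job(): hands the job in, once; it reports no verdict.
Trained networks look in a picture, given as the dict that the camera call returned (one of the last four; its "shot" number tells which), for a name from the list of things; names that differ only in an ending like _2 or _b are one class to them, and where a whole thing is asked for, a point or a joint stands for the part that bears it (a point fixed in the world has none). Each returns a list of dicts, best first, with "conf" (0 to 1); they miss things now and then, are a little off and sometimes report something else, mostly with a low value. They report only what shows in the picture. A call takes as long as a camera call.
- r.boxes_of(picture, query): "centre" ([row, column] in pixels, amid what is visible of it).
- r.regions_of(picture, query): "region" (384x512 bool, what is visible of it) and "centre" ([row, column] in pixels, amid what is visible of it).
The state is a dict: "time": time; "joint_positions": joint angles; "joint_vel": joint speeds; "joint_torque": joint torques, N m; "ee_pos": TCP position; "eef_rot": TCP orientation; "ft_force": force on the tool from outside, world axes, zero at the start; "torque": the same for the moment, N m; "width": finger opening in m.
Only numpy, scipy, OpenCV 4.12 (cv2) and the standard library are available. Lean on these libraries where they do the work, as an engineer would, in place of code of your own. Each camera call takes 0.05 s, during which the arm holds its last target.

## Task

The depth stop of the stoppering press has just been set with the thin lower hex nut on the plunger. Lock it: run the taller upper nut down the thread onto it and tighten it to about 0.35 N m, without dragging the lower nut round from its setting. Then let go, prove the stop by pushing the plunger straight down until the lower nut seats on the press head, and let it spring back up; leave the flask standing under it.

Things in the scene. Friction and masses are not known exactly. Their poses are not given: they have to be found in the camera images.
- press: Grey bench press, fixed: base plate 190 x 124 mm, its top 19 mm above the bench, a steel column 80 mm behind the plunger (press +x), and a head like an arm, 156 to 190 mm above the bench. Origin on the bench under the plunger axis, z up. Nothing of it stands higher than the column top at 196 mm, except plunger and nuts.
- bush_top (a point): Centre of the flat top of the steel bushing (42 mm across) on the press head, 194 mm above the bench, on the plunger axis: the face on which the lower nut seats when the plunger is down.
- plunger: Upright threaded steel stud, 16 mm across, that slides down through the head against a return spring (about 7 N to start it, 10 to 11 N at the bottom of its stroke of 8 to 13 mm); it cannot turn or rise. Origin at the centre of its top end, 260 mm above the bench when up. Right-hand fine thread, 1.5 mm a turn. z up.
- stop_nut: Lower nut on the stud, the stop that was set: thin steel hex nut, 30 mm across flats, 11 mm high, its underside 8 to 13 mm above the bushing. Origin at the centre of its underside, z up, x square to two of its flats. Stiff on its thread: it stays put under 0.5 N m and is dragged round by 0.7 N m.
- stop_corner (a point): A corner of the lower nut, 17 mm from the axis at half its height; shows whether that nut has turned.
- lock_nut: Upper nut on the stud, the jam nut: steel hex nut, 30 mm across flats, 20 mm high, directly above the lower nut with a gap of about 1 mm; 20 to 26 mm of bare stud stand above it. Origin at the centre of its underside, z up, x square to two of its flats. Turned clockwise seen from above it runs down 1.5 mm a turn, with light drag (0.04 N m), for 2 to 4 rad until the faces meet; then the torque climbs to 0.35 N m within 0.3 to 0.6 rad. It stays where it is left.
- flask: Loose glass conical flask, 63 mm across, 100 mm high, standing on the press base between four pins under the plunger; stays there. Origin at the centre of its underside.

How it is judged:
By the outcome, as a careful person would: the job done as asked, in the order asked, and still so for the second after the job is handed in, with the robot touching nothing.
It also fails if it takes over 72 s, if anything falls off the work surface, if the arm or the gripper's body presses on something with over 40 N, if the wrist force passes 120 N, or if a joint passes its speed limit or range.

## Working session

There is one attempt and no reset: what is moved stays moved. The work goes in short steps, Python scripts to look and compute and a tool call to move; the robot and the scene stay as the last step left them, time stands still between calls to the robot, and variables do not carry over. Pictures are saved under pics/ and viewed, and the job is handed in when it is done.

Besides the shell and the picture viewer there is one more tool, called as a command line: name --argument value ..., lists and objects as JSON in quotes. arm_command: Moves the arm, as the interface text tells. Its arguments: {"type":"object","properties":{"deltas":{"type":"array","items":{"type":"number"}},"hand":{"type":"number"},"grip_force":{"type":"number"}},"required":["deltas"]}

```bash
ls; mkdir -p pics
cat > h.py <<'E'
import numpy as np, cv2
from bench import r
def save(p,n): cv2.imwrite('pics/'+n,cv2.cvtColor(p['image'],cv2.COLOR_RGB2BGR))
def ray(p,rc):
    K=p['intrinsics'];T=p['world_from_camera']
    d=np.linalg.inv(K)@np.array([rc[1],rc[0],1.]);d=T[:3,:3]@d;return T[:3,3],d/np.linalg.norm(d)
def proj(p,X):
    T=np.linalg.inv(p['world_from_camera']);c=T[:3,:3]@np.asarray(X)+T[:3,3];u=p['intrinsics']@c;return u[1]/u[2],u[0]/u[2]
def tri(l):
    A=np.zeros((3,3));b=np.zeros(3)
    for o,d in l:
        M=np.eye(3)-np.outer(d,d);A+=M;b+=M@o
    x=np.linalg.solve(A,b);return x,[np.linalg.norm((np.eye(3)-np.outer(d,d))@(x-o)) for o,d in l]
E
python3 - <<'E'
from h import *
np.set_printoptions(precision=4,suppress=True)
s=r.read_state()
for k,v in s.items(): print(k,v)
P={n:r.camera(n) for n in('scene','top')}
for n,p in P.items():
    save(p,n+'0.png');print(n,p['world_from_camera'],p['intrinsics'])
for q in ['bush_top','plunger','stop_nut','stop_corner','lock_nut','flask','press']:
    L=[]
    for n,p in P.items():
        b=r.boxes_of(p,q);print(q,n,[(np.round(x['centre'],1),round(x['conf'],2)) for x in b[:3]])
        if b:L.append(ray(p,b[0]['centre']))
    if len(L)==2:print('   ',tri(L))
print(r.read_state()['time'])
E
```

```text
pics
time 0.0
joint_positions [-1.1566  0.3329 -0.0647  1.4609  0.0216  1.3499 -0.0885]
joint_vel [-0.0003  0.0004  0.0006  0.001   0.0013 -0.0001 -0.0002]
joint_torque [ -0.0004 -62.3255   0.0244 -38.9898  -0.0615   0.04     0.0001]
ee_pos [0.2643 0.566  0.2218]
eef_rot [ 0.5967  0.3794 -0.3802 -0.5962]
ft_force [-0.0129 -0.424   0.1352]
torque [ 0.0269 -0.0001 -0.0219]
width 0.08679190609720962
scene [[ 0.8658 -0.2139  0.4524  0.1916]
 [-0.4998 -0.4157  0.7599 -0.5619]
 [ 0.0255 -0.884  -0.4668  0.5695]
 [ 0.      0.      0.      1.    ]] [[352.4948   0.     251.9595]
 [  0.     352.4948 185.9521]
 [  0.       0.       1.    ]]
top [[-0.0243 -0.9982  0.0552  0.4991]
 [-0.9992  0.0225 -0.0316  0.0863]
 [ 0.0303 -0.0559 -0.998   1.0164]
 [ 0.      0.      0.      1.    ]] [[479.3281   0.     256.5586]
 [  0.     479.3281 188.7594]
 [  0.       0.       1.    ]]
bush_top scene [(array([228.5, 245.6]), 0.58)]
bush_top top [(array([189.9, 240.2]), 0.88), (array([215.7, 235.4]), 0.69)]
    (array([0.5557, 0.0861, 0.0538]), [np.float64(0.005597924673504521), np.float64(0.00559792467350485
[... 538 characters left out ...]
  (array([0.5251, 0.0811, 0.2154]), [np.float64(0.0063757805515334874), np.float64(0.0063757805515334415)])
lock_nut scene [(array([169.4, 234.9]), 0.56)]
lock_nut top [(array([194.7, 243.9]), 0.71)]
    (array([0.5316, 0.0833, 0.2266]), [np.float64(0.002053905454996617), np.float64(0.0020539054549965625)])
flask scene [(array([235.6, 237.2]), 0.65)]
flask top [(array([220. , 242.1]), 0.42)]
    (array([0.5088, 0.0762, 0.0545]), [np.float64(0.021050207125881442), np.float64(0.021050207125881275)])
press scene [(array([227.7, 243.7]), 0.91)]
press top [(array([192.7, 241.5]), 0.64)]
    (array([0.5494, 0.0838, 0.0597]), [np.float64(0.005154622859770301), np.float64(0.005154622859770382)])
0.8
```

View pictures.

Run:
```python
import cv2,numpy as np
a=cv2.imread('pics/scene0.png');b=cv2.imread('pics/top0.png')
cv2.imwrite('pics/c1.png',cv2.resize(a[120:220,180:310],None,fx=6,fy=6,interpolation=cv2.INTER_CUBIC))
cv2.imwrite('pics/c2.png',cv2.resize(b[150:250,180:310],None,fx=6,fy=6,interpolation=cv2.INTER_CUBIC))
```

```text
(no output)
```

View pics/scene0.png

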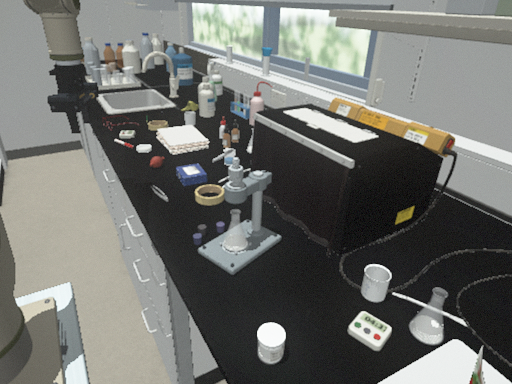

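View pics/top0.png

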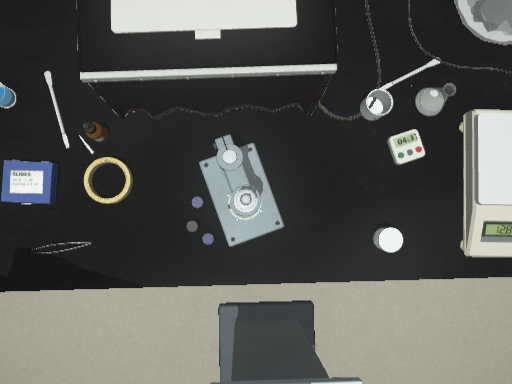

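View pics/c1.png

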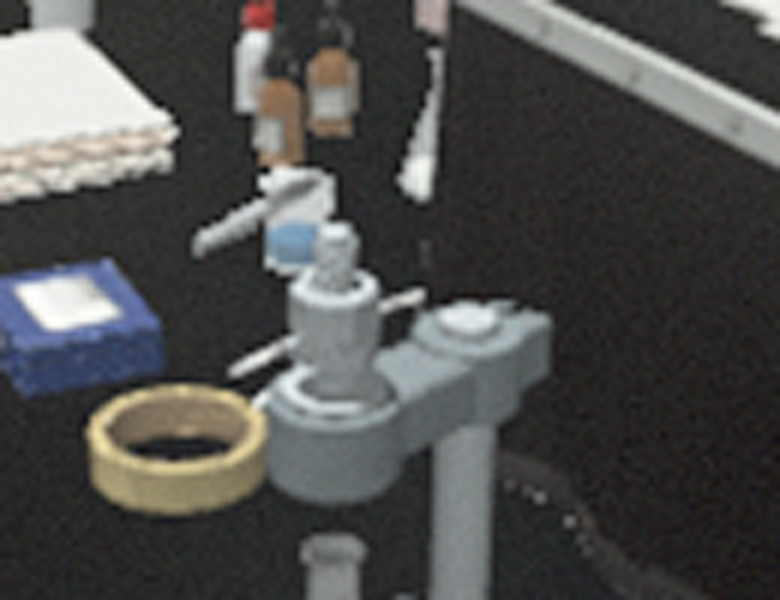

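View pics/c2.png

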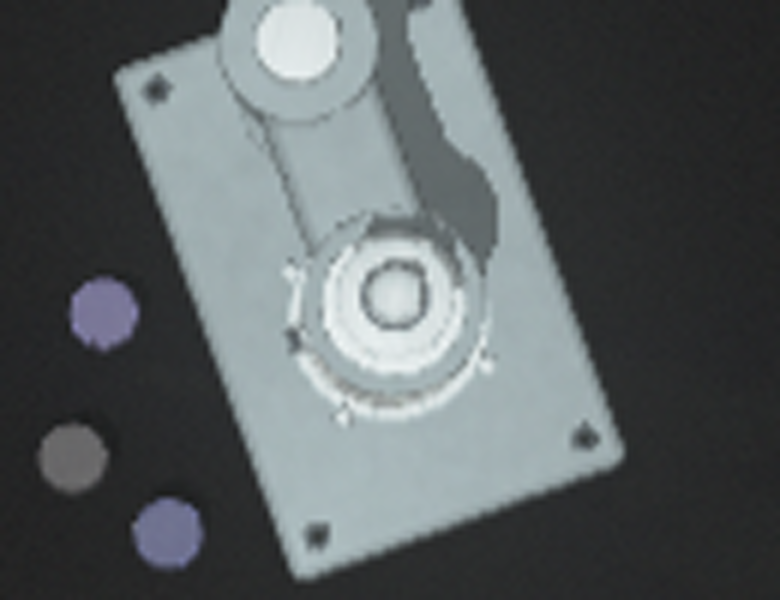

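Run:
```python
from h import *
np.set_printoptions(precision=4,suppress=True)
from scipy.spatial.transform import Rotation as R
s=r.read_state();print(R.from_quat(s['eef_rot']).as_matrix())
for n in('scene','top'):
    ps=[r.camera(n) for _ in range(8)]
    m=np.mean([p['image'].astype(float) for p in ps],0);np.savez(f'avg_{n}.npz',m=m,K=ps[0]['intrinsics'],T=ps[0]['world_from_camera'])
    c=(145,225,215,265) if n=='scene' else (175,225,220,270)
    crop=m[c[0]:c[1],c[2]:c[3]].astype(np.float32)
    crop=np.clip((crop-60)*1.4,0,255).astype(np.uint8) if n=='top' else np.clip((crop-40)*1.3,0,255).astype(np.uint8)
    f=7 if n=='scene' else 11
    cv2.imwrite(f'pics/{n}_z.png',cv2.cvtColor(cv2.resize(crop,None,fx=f,fy=f,interpolation=cv2.INTER_CUBIC),cv2.COLOR_RGB2BGR))
    for q in('lock_nut','stop_nut','plunger'):
        g=r.regions_of(ps[-1],q)
        for x in g[:2]:
            rr,cc=np.nonzero(x['region']);print(n,q,x['conf'],x['centre'],rr.min(),rr.max(),cc.min(),cc.max())
    p=ps[0]
    if n=='scene': L=[ray(p,(158.3,236.2))]
    else: L.append(ray(p,(198.8,245.7)))
for o,d in L: print(o+d*(.26-o[2])/d[2])
print(tri(L), r.read_state()['time'])
```

```text
[[ 0.423   0.     -0.9061]
 [ 0.9061  0.0001  0.423 ]
 [ 0.0001 -1.      0.    ]]
scene lock_nut 0.52 [170.1, 234.6] 166 177 228 242
scene stop_nut 0.56 [173.1, 232.6] 165 182 228 242
scene plunger 0.77 [171.4, 234.2] 157 204 228 242
top lock_nut 0.54 [203.1, 247.0] 189 209 236 255
top stop_nut 0.6 [201.1, 239.8] 190 207 236 254
top plunger 0.75 [201.4, 250.8] 189 209 236 255
top plunger 0.34 [220.2, 245.1] 215 217 239 251
[0.5259 0.0708 0.26  ]
[0.5254 0.0798 0.26  ]
(array([0.5276, 0.0788, 0.2565]), [np.float64(0.0022458411749459667), np.float64(0.0022458411749460496)]) 1.9
```

View pics/scene_z.png

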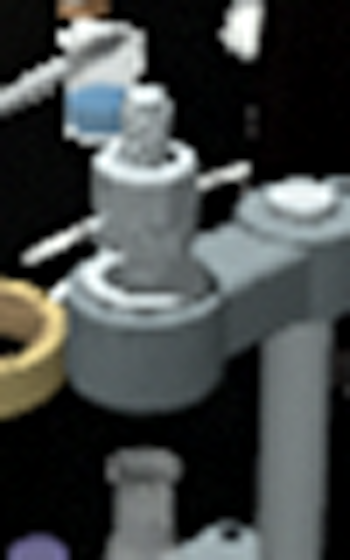

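View pics/top_z.png

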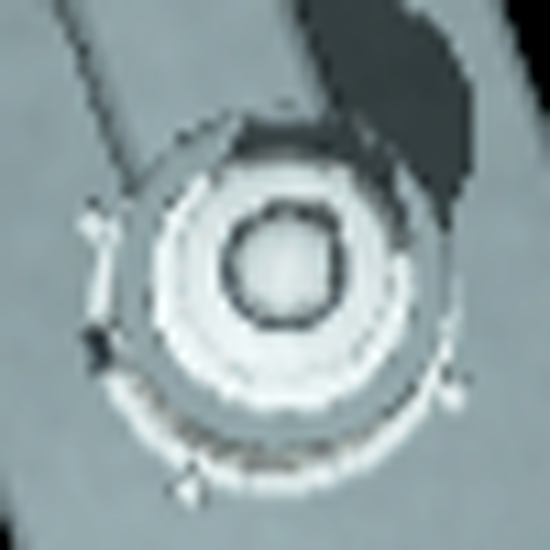

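```bash
cat > fit.py <<'E'
from h import *
from scipy.optimize import minimize
D={}
for n in('scene','top'):
    z=np.load(f'avg_{n}.npz');D[n]={'image':z['m'],'intrinsics':z['K'],'world_from_camera':z['T']}
def ov(n,shapes,c,f,out):
    m=D[n]['image'][c[0]:c[1],c[2]:c[3]].astype(np.float32)
    im=cv2.cvtColor(cv2.resize(np.clip((m-60)*1.3,0,255).astype(np.uint8),None,fx=f,fy=f,interpolation=cv2.INTER_CUBIC),cv2.COLOR_RGB2BGR)
    for pts,col in shapes:
        q=np.array([[(proj(D[n],P)[1]-c[2]+.5)*f,(proj(D[n],P)[0]-c[0]+.5)*f] for P in pts])
        cv2.polylines(im,[np.int32(q*8)],True,col,1,cv2.LINE_AA,3)
    cv2.imwrite('pics/'+out,im)
t=np.linspace(0,2*np.pi,60)[:-1]
def circ(x,y,z,r): return [(x+r*np.cos(a),y+r*np.sin(a),z) for a in t]
E
python3 - <<'E'
from fit import *
x,y=.5254,.0798
ov('top',[(circ(x,y,.26,.008),(0,0,255)),(circ(x,y,.236,.015),(0,255,0)),(circ(x,y,.236,.0173),(255,0,0)),(circ(x,y,.194,.021),(255,0,255))],(175,225,220,270),11,'ov_top.png')
x,y,z0=.5276,.0788,-.0035
ov('scene',[(circ(x,y,.26+z0,.008),(0,0,255)),(circ(x,y,.236+z0,.015),(0,255,0)),(circ(x,y,.236+z0,.0173),(255,0,0)),(circ(x,y,.194+z0,.021),(255,0,255))],(150,200,210,260),11,'ov_scene.png')
E
```

```text
(no output)
```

View pics/ov_top.png

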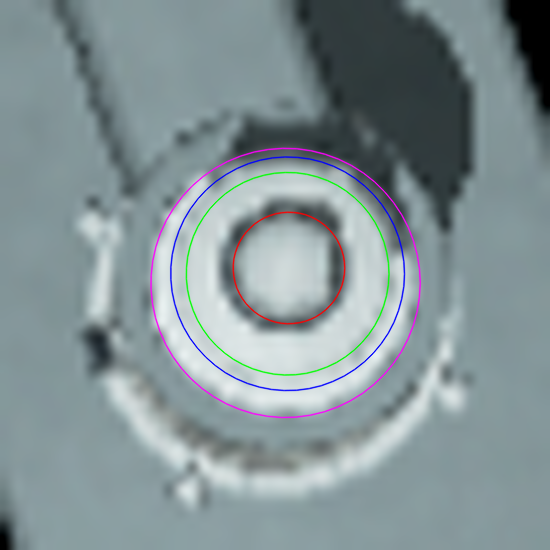

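View pics/ov_scene.png

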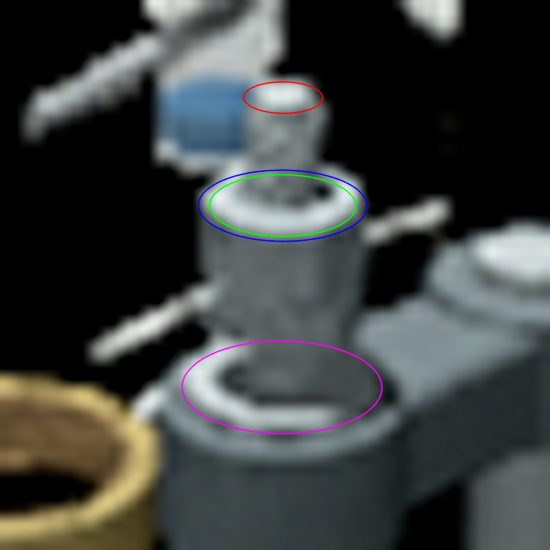

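Run:
```python
from fit import *
m=D['scene']['image'].mean(2)
print('cols',list(range(226,246)))
for y in range(164,188): print(y,np.round(m[y,226:246]).astype(int))
t=D['top']['image'].mean(2)
print('cols',list(range(232,260)))
for y in range(186,214): print(y,np.round(t[y,232:260]).astype(int))
```

```text
cols [226, 227, 228, 229, 230, 231, 232, 233, 234, 235, 236, 237, 238, 239, 240, 241, 242, 243, 244, 245]
164 [165 183 179 177 171 184 171 146 146 151 159 152 127  75  33  37  39  40
  43  42]
165 [118 149 141 145 187 224 184 163 168 153 153 137 128 158 155  94  34  39
  42  42]
166 [ 36  30  62 146 209 209 156 163 167 138 140 136 122 144 191 204 139  35
  40  44]
167 [ 42  43 148 217 229 192 162 152 139 150 138 128 105  75 179 236 180  59
  35  40]
168 [ 42  48 157 223 229 213 197 179 157 155 133 129 166 181 209 220 167  83
  32  33]
169 [ 44  49 119 173 204 224 223 215 209 205 199 198 221 230 212 177 139  81
  76 125]
170 [ 44  51 110 128 148 184 195 206 215 215 213 208 204 187 153 125 113 153
 180 171]
171 [ 42  50 111 122 122 140 144 155 164 162 158 156 151 128 107 108 109 163
 170 124]
172 [ 45  52 112 131 130 138 137 136 136 132 130 133 129 116 112 112 114 104
  76  40]
173 [ 44  51 112 137 136 138 138 137 137 134 133 135 132 119 113 112 116  83
  36  39]
174 [ 43  45 106 136 136 138 138 135 135 136 136 139 131 118 112 115 110  76
  38  40]
175 [ 40  31  96 149 150 138 138 138 
[... 3871 characters left out ...]
173 175 191 233 232 231 219 208 222 226 230 228 229 224 217 219
 215 227 226 230 191 169 173 174 165 219]
209 [186 158 173 175 171 197 217 232 230 227 209 227 227 226 221 223 229 229
 228 231 234 205 173 175 175 162 201 228]
210 [182 174 160 175 175 175 184 193 234 233 228 232 232 232 231 230 232 231
 234 218 201 180 176 176 169 139 219 210]
211 [214 192 153 169 175 174 173 172 200 199 218 235 233 233 233 234 234 224
 189 186 176 177 177 174 143 200 227 185]
212 [222 200 178 175 167 173 173 174 174 176 185 200 200 187 182 198 198 190
 172 177 177 178 161 141 199 223 215 177]
213 [223 219 202 182 157 149 165 174 174 175 175 175 176 172 170 174 175 175
 177 179 175 168 176 201 225 214 186 175]
```

Run:
```python
from fit import *
L=[ray(D['scene'],(158.0,235.8)),ray(D['top'],(198.65,245.3))]
print(tri(L),[o+d*(.26-o[2])/d[2] for o,d in L])
# nut top at scene: circle front/back
L=[ray(D['scene'],(167.6,235.4)),ray(D['top'],(199.2,245.6))]
print(tri(L))
```

```text
(array([0.5274343 , 0.07961254, 0.25693675]), [np.float64(0.001841809292159813), np.float64(0.0018418092921596131)]) [array([0.52583661, 0.07263064, 0.26      ]), array([0.52568312, 0.08046988, 0.26      ])]
(array([0.5268854 , 0.07919922, 0.23368914]), [np.float64(0.0013292787812069684), np.float64(0.001329278781206858)])
```

arm_command --deltas '[0,-0.06,0,0,0,0,-0.03,-0.12,-0.04,0,-7,0,-0.07,-0.12,-0.09,0,-15,0,-0.11,-0.12,-0.145,0,-23,0,-0.15,-0.12,-0.2,0,-31,0,-0.19,-0.12,-0.255,0,-39,0,-0.23,-0.12,-0.31,0,-47,0,-0.27,-0.12,-0.36,0,-55,0]' --hand 0.8

```text
time: 2.9
ee_pos: [0.4606, 0.1993, 0.3428]
eef_rot: [0.352, 0.613, -0.613, -0.352]
ft_force: [0.8, 0.6, 0.0]
width: 0.0695
```

```bash
cat >> h.py <<'E'
from scipy.spatial.transform import Rotation as R
np.set_printoptions(precision=4,suppress=True)
def st(tgt=None):
    s=r.read_state();M=R.from_quat(s['eef_rot']).as_matrix()
    print('t',s['time'],'q',np.round(s['joint_positions'],3),'az',np.degrees(np.arctan2(M[1,0],M[0,0])),'p',s['ee_pos'],'F',s['ft_force'],'M',s['torque'],'w',s['width'])
    print('tool y',M[:,1])
    if tgt is not None: print('delta tool',M.T@(np.array(tgt)-s['ee_pos']))
E
python3 -c "
from h import *
st((.5262,.0798,.30))"
```

```text
t 2.9 q [-0.678  0.013  0.182  1.582 -0.003  1.545  1.602] az 120.23954581039476 p [0.4606 0.1993 0.3428] F [0.8169 0.5988 0.0256] M [ 0.0997 -0.0335  0.027 ] w 0.06953267486570741
tool y [ 0.0006  0.0006 -1.    ]
delta tool [-0.1363  0.0428  0.0036]
```

arm_command --deltas '[-0.04,0,0,0,0,0,-0.09,0.01,0.002,0,0,0,-0.13,0.03,0.0036,0,0,0,-0.1363,0.0428,0.0036,0,0,0,-0.1363,0.0428,0.0036,0,0,0,-0.1363,0.0428,0.0036,0,0,0]'

```text
time: 3.65
ee_pos: [0.5247, 0.083, 0.3004]
eef_rot: [0.353, 0.613, -0.612, -0.353]
ft_force: [-0.2, 0.0, -0.9]
width: 0.0697
```

```bash
python3 -c "
from h import *
st((.5262,.0798,.226))
for n in('scene','top'): save(r.camera(n),n+'1.png')
import cv2
a=cv2.imread('pics/scene1.png');cv2.imwrite('pics/s1.png',cv2.resize(a[60:220,160:320],None,fx=3.5,fy=3.5,interpolation=cv2.INTER_CUBIC))"
```

```text
t 3.65 q [-0.534  0.085  0.314  1.6   -0.027  1.461  1.878] az 120.0988199687165 p [0.5247 0.083  0.3004] F [-0.1763  0.0235 -0.94  ] M [ 0.0685  0.0435 -0.0378] w 0.06965989837211105
tool y [ 0.0006  0.0008 -1.    ]
delta tool [-0.0035  0.0744  0.0004]
```

View pics/s1.png

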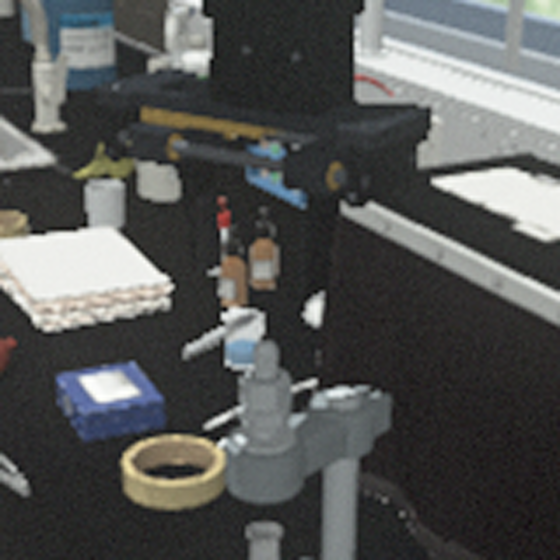

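arm_command --deltas '[0,0.02,0,0,0,0,0,0.045,0,0,0,0,0,0.065,0,0,0,0,0,0.0744,0,0,0,0,0,0.0744,0,0,0,0,0,0.0744,0,0,0,0]' --hand 0.5

```text
time: 4.5
ee_pos: [0.5254, 0.0817, 0.2263]
eef_rot: [0.354, 0.613, -0.612, -0.353]
ft_force: [-0.1, -0.2, -0.2]
width: 0.0434
```

```bash
python3 -c "
from h import *
st((.5262,.0798,.226))
a=r.camera('scene');save(a,'scene2.png')
import cv2
a=cv2.imread('pics/scene2.png');cv2.imwrite('pics/s2.png',cv2.resize(a[100:210,180:290],None,fx=5,fy=5,interpolation=cv2.INTER_CUBIC))"
```

```text
t 4.5 q [-0.527  0.118  0.313  1.72  -0.038  1.309  1.888] az 119.98718358397097 p [0.5254 0.0817 0.2263] F [-0.1029 -0.2025 -0.1893] M [ 0.1049 -0.0169  0.0313] w 0.0434410259965464
tool y [ 0.0014  0.0005 -1.    ]
delta tool [-0.002   0.0003  0.0003]
```

View pics/s2.png

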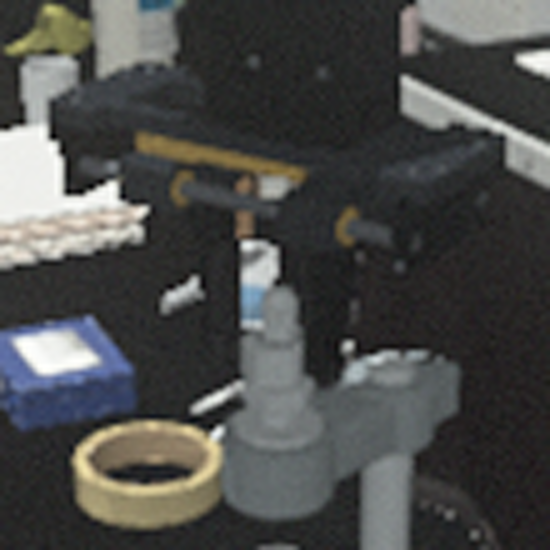

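arm_command --deltas '[0,0,0,0,0,0,0,0,0,0,0,0,0,0,0,0,0,0,0,0,0,0,0,0]' --hand 0.0 --grip_force 12

```text
time: 5.05
ee_pos: [0.5266, 0.0792, 0.2262]
eef_rot: [0.356, 0.612, -0.612, -0.353]
ft_force: [7.2, -7.1, 1.2]
width: 0.03
```

```bash
python3 -c "
from h import *
st((.5262,.0798,.226))"
```

```text
t 5.05 q [-0.526  0.118  0.315  1.72  -0.035  1.306  1.888] az 119.82761461596932 p [0.5266 0.0792 0.2262] F [ 7.2097 -7.0531  1.2329] M [-1.404  -1.3544  0.0069] w 0.030048902530124294
tool y [ 0.0038 -0.0019 -1.    ]
delta tool [0.0008 0.0002 0.0001]
```

arm_command --deltas '[-0.0014,0,-0.0004,0,0,0,-0.0027,0,-0.0007,0,0,0,-0.0027,0,-0.0007,0,0,0,-0.0027,0,-0.0007,0,0,0]'

```text
time: 5.55
ee_pos: [0.5271, 0.079, 0.226]
eef_rot: [0.354, 0.612, -0.612, -0.354]
ft_force: [-1.3, -3.9, 5.9]
width: 0.0297
```

```bash
python3 -c "
from h import *
st()"
```

```text
t 5.55 q [-0.524  0.121  0.316  1.717 -0.039  1.309  1.893] az 119.9366826388608 p [0.5271 0.079  0.226 ] F [-1.3244 -3.8849  5.8598] M [-0.6288  0.2818 -0.0695] w 0.02969757588100007
tool y [ 0.0008 -0.     -1.    ]
```

arm_command --deltas '[0,0,0,0,2,0,0,0,0,0,10,0,0,0.0001,0,0,18,0,0,0.0001,0,0,26,0,0,0.0001,0,0,34,0,0,0.0002,0,0,42,0,0,0.0002,0,0,46,0,0,0.0002,0,0,46,0]' --grip_force 45

```text
time: 6.55
ee_pos: [0.5273, 0.0787, 0.2259]
eef_rot: [0.566, 0.425, -0.425, -0.565]
ft_force: [0.4, -4.1, 5.1]
width: 0.0288
```

```bash
python3 -c "
from h import *
st()"
```

```text
t 6.55 q [-0.569  0.122  0.365  1.719 -0.044  1.308  1.095] az 73.87573430980964 p [0.5273 0.0787 0.2259] F [ 0.4229 -4.0579  5.0568] M [-0.8805 -0.0484 -0.0085] w 0.028763677873844328
tool y [ 0.0012 -0.0004 -1.    ]
```

arm_command --deltas '[0,0,0,0,4,0,0,0,0,0,12,0,0,0.0001,0,0,20,0,0,0.0001,0,0,28,0,0,0.0001,0,0,36,0,0,0.0002,0,0,44,0,0,0.0002,0,0,50,0,0,0.0002,0,0,50,0]'

```text
time: 7.55
ee_pos: [0.5273, 0.0784, 0.2257]
eef_rot: [0.692, 0.146, -0.146, -0.692]
ft_force: [-1.0, -4.9, 6.0]
width: 0.0297
```

```bash
python3 -c "
from h import *
st()
p=[r.camera(n) for n in('scene','top')];save(p[0],'s3.png');save(p[1],'t3.png')
a=cv2.imread('pics/s3.png')[120:210,190:280];b=cv2.imread('pics/t3.png')[150:250,190:300]
cv2.imwrite('pics/c3.png',cv2.resize(a,None,fx=6,fy=6,interpolation=cv2.INTER_CUBIC))"
```

```text
t 7.55 q [-0.618  0.122  0.421  1.722 -0.051  1.308  0.228] az 23.822273110496003 p [0.5273 0.0784 0.2257] F [-0.9891 -4.8686  6.0197] M [-1.2071  0.0251 -0.0658] w 0.029687768807224152
tool y [ 0.0011 -0.0007 -1.    ]
```

View pics/c3.png

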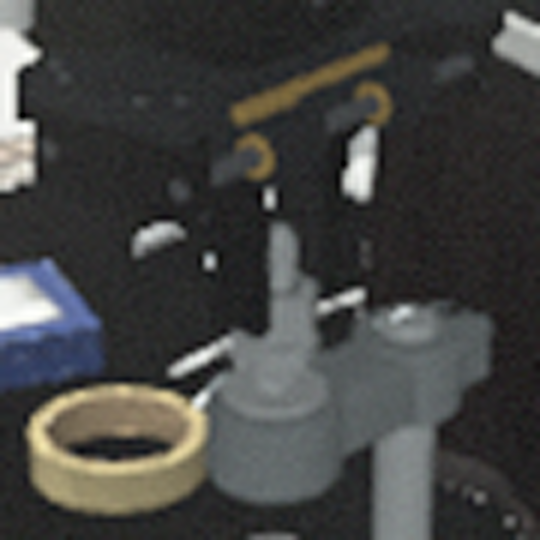

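arm_command --deltas '[-0.0005,0,-0.0012,0,4,0,-0.0005,0,-0.0012,0,10,0,-0.0005,0,-0.0012,0,16,0,-0.0005,0,-0.0012,0,16,0]'

```text
time: 8.15
ee_pos: [0.5272, 0.0781, 0.2257]
eef_rot: [-0.705, -0.049, 0.048, 0.706]
ft_force: [-1.1, -3.2, 5.2]
width: 0.0295
```

```bash
python3 -c "
from h import *
st()"
```

```text
t 8.15 q [-0.634  0.122  0.439  1.723 -0.054  1.307 -0.046] az 7.87722105555602 p [0.5272 0.0781 0.2257] F [-1.1281 -3.2295  5.1518] M [-0.5485  0.0756 -0.072 ] w 0.02945453814693831
tool y [ 0.001   0.0003 -1.    ]
```

arm_command --deltas '[0,0,0,0,5,0,0,0,0,0,10,0,0,0,0,0,12,0,0,0,0,0,12,0]'

```text
time: 8.65
ee_pos: [0.5271, 0.078, 0.2256]
eef_rot: [-0.707, 0.025, -0.025, 0.707]
ft_force: [-1.4, -2.5, 6.1]
width: 0.0291
```

```bash
python3 -c "
from h import *
st()"
```

```text
t 8.65 q [-0.646  0.122  0.452  1.724 -0.055  1.307 -0.253] az -4.058695375389714 p [0.5271 0.078  0.2256] F [-1.4027 -2.514   6.0609] M [-0.661   0.1955 -0.0451] w 0.029120378459880088
tool y [ 0.0008  0.0003 -1.    ]
```

arm_command --deltas '[0,0,0,0,5,0,0,0,0,0,10,0,0,0,0,0,12,0,0,0,0,0,12,0]'

```text
time: 9.15
ee_pos: [0.5271, 0.0781, 0.2256]
eef_rot: [-0.7, 0.099, -0.099, 0.7]
ft_force: [-1.4, -1.8, 6.6]
width: 0.0294
```

```bash
python3 -c "
from h import *
st()"
```

```text
t 9.15 q [-0.658  0.123  0.466  1.724 -0.057  1.308 -0.461] az -16.050198342081046 p [0.5271 0.0781 0.2256] F [-1.4009 -1.7943  6.6075] M [-0.7351  0.2551  0.0499] w 0.029407950637287922
tool y [ 0.0006  0.0002 -1.    ]
```

arm_command --deltas '[0,0,0,0,4,0,0,0,0,0,8,0,0,0,0,0,10,0,0,0,0,0,10,0]'

```text
time: 9.65
ee_pos: [0.527, 0.0779, 0.2256]
eef_rot: [-0.689, 0.159, -0.16, 0.689]
ft_force: [-1.4, -2.4, 6.1]
width: 0.0293
```

```bash
python3 -c "
from h import *
st()"
```

```text
t 9.65 q [-0.669  0.123  0.477  1.725 -0.058  1.308 -0.634] az -26.059526223155085 p [0.527  0.0779 0.2256] F [-1.4084 -2.3962  6.0763] M [-0.7809  0.4049  0.0193] w 0.029333611256620245
tool y [ 0.0005  0.0001 -1.    ]
```

arm_command --deltas '[0,0,0,0,4,0,0,0,0,0,8,0,0,0,0,0,10,0,0,0,0,0,10,0]'

```text
time: 10.15
ee_pos: [0.5269, 0.078, 0.2256]
eef_rot: [-0.672, 0.219, -0.219, 0.672]
ft_force: [-2.2, -2.9, 6.7]
width: 0.0289
```

```bash
python3 -c "
from h import *
st()"
```

```text
t 10.15 q [-0.679  0.123  0.489  1.725 -0.06   1.308 -0.807] az -36.03625899430476 p [0.5269 0.078  0.2256] F [-2.1775 -2.9106  6.713 ] M [-0.7656  0.4677  0.2283] w 0.028923544411415654
tool y [ 0.0003  0.0001 -1.    ]
```

```bash
cat >> h.py <<'E'
def avg(n=6):
    L=[]
    for _ in range(n): r.camera('top');s=r.read_state();L.append(np.r_[s['ft_force'],s['torque'],s['width']*1000])
    print('avg',np.mean(L,0),'sd',np.std(L,0))
E
python3 -c "
from h import *
avg();st()"
```

```text
avg [-2.0183 -2.4939  6.2938 -0.7767  0.4463  0.204  29.4494] sd [0.727  0.4264 0.5333 0.0442 0.0129 0.0247 0.1494]
t 10.45 q [-0.679  0.123  0.489  1.725 -0.06   1.308 -0.806] az -36.00908920361401 p [0.5269 0.078  0.2256] F [-1.2242 -2.7024  5.5551] M [-0.7675  0.4234  0.1751] w 0.029313524642274408
tool y [ 0.0003  0.0001 -1.    ]
```

arm_command --deltas '[0,0,0,0,2,0,0,0,0,0,4,0,0,0,0,0,4,0]'

```text
time: 10.82
ee_pos: [0.5269, 0.0779, 0.2255]
eef_rot: [-0.664, 0.242, -0.242, 0.664]
ft_force: [-1.9, -1.9, 6.1]
width: 0.0293
```

```bash
python3 -c "
from h import *
avg();st()"
```

```text
avg [-2.0215 -2.6079  6.5672 -0.8311  0.4816  0.2495 29.2002] sd [0.4227 0.6856 0.3629 0.0139 0.0211 0.0347 0.1617]
t 11.125 q [-0.683  0.123  0.494  1.725 -0.06   1.308 -0.876] az -40.00592212251049 p [0.5269 0.078  0.2256] F [-2.6867 -3.2638  6.5423] M [-0.8276  0.5123  0.2482] w 0.02913901133529439
tool y [ 0.0002  0.     -1.    ]
```

arm_command --deltas '[0,0,0,0,3,0,0,0,0,0,5,0,0,0,0,0,5,0]'

```text
time: 11.5
ee_pos: [0.5269, 0.078, 0.2255]
eef_rot: [-0.653, 0.271, -0.271, 0.653]
ft_force: [-2.4, -2.4, 6.0]
width: 0.0294
```

```bash
python3 -c "
from h import *
avg(10);st()"
```

```text
avg [-2.1748 -2.3725  6.2021 -0.7989  0.5264  0.2492 29.4257] sd [0.607  0.3965 0.6984 0.0245 0.0249 0.0424 0.1667]
t 12.0 q [-0.689  0.123  0.499  1.726 -0.061  1.308 -0.962] az -45.003542302019824 p [0.5269 0.078  0.2255] F [-2.6045 -2.4957  6.1977] M [-0.7527  0.5262  0.2289] w 0.029467548338514938
tool y [ 0.0002  0.     -1.    ]
```

```bash
python3 -c "
from h import *
ims=[]
for _ in range(6):
    p=r.camera('scene');ims.append(p['image'].astype(float));s=r.read_state();print(s['joint_torque'][6],s['torque'][2])
m=np.mean(ims,0);np.save('sc_grip.npy',m)
a=np.load('avg_scene.npz')['m']
f=lambda m:cv2.resize(np.clip((m[155:195,215:255]-60)*2,0,255).astype(np.uint8),None,fx=9,fy=9,interpolation=cv2.INTER_CUBIC)
cv2.imwrite('pics/cmp1.png',cv2.cvtColor(np.hstack([f(a),f(m)]),cv2.COLOR_RGB2BGR))
g=m.mean(2)
for y in range(176,188): print(y,np.round(g[y,226:246]).astype(int))
"
```

```text
-0.26286237873136997 0.2849147219162148
-0.2625927049666643 0.2256839826034566
-0.26293180882930756 0.24834580763158146
-0.2628942858427763 0.25354042200303284
-0.26296673342585564 0.3251626920593765
-0.262927645817399 0.21114842330625416
176 [ 79 152 150 118 120 120 120 128 134 133 133 133 133 132 125 117 105  68
  37  37]
177 [161 174 161 121 121 121 116 125 130 128 124 125 125 125 125 120 103  63
  37  48]
178 [165 120 124 123 125 125 125 126 128 124 122 124 127 129 125 113  97  77
  71  78]
179 [ 94  63  92 119 125 127 126 129 130 131 132 132 133 136 125 110  95  88
  91  89]
180 [ 34  34  56 103 122 122 122 128 132 132 136 135 135 135 126 105  91  88
  89  89]
181 [ 38  39  65 104 120 119 121 130 131 133 134 132 130 129 122 110  96  85
  86  90]
182 [ 63  88 105 117 117 115 123 130 131 127 128 130 126 120 116 116 110 101
  92  88]
183 [ 93 114 121 117 118 117 122 132 133 134 130 129 126 118 114 117 117 115
 100  89]
184 [104 116 119 119 117 117 122 131 139 142 138 130 121 117 116 117 117 116
 101  86]
185 [ 96 113 121 119 118 117 118 122 128 131 128 120 116 116 115 116 117 118
 101  87]
186 [ 89 110 121 118 116 116 117 115 118 118 116 116 115 115 115 114 119 117
 100  89]
187 [ 89  98 115 122 124 122 124 117 113 113 113 112 118 120 125 123 116 104
  91  91]
```

View pics/cmp1.png

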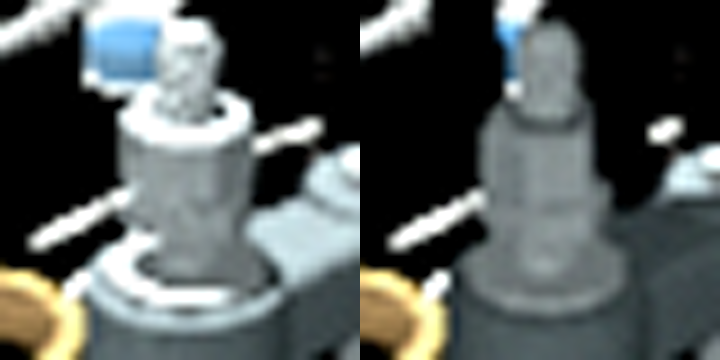

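arm_command --deltas '[0,0,0,0,2,0,0,0,0,0,3,0,0,0,0,0,3,0]'

```text
time: 12.68
ee_pos: [0.5269, 0.078, 0.2255]
eef_rot: [-0.646, 0.288, -0.288, 0.646]
ft_force: [-2.3, -2.9, 5.9]
width: 0.0295
```

```bash
python3 -c "
from h import *
avg(6);s=r.read_state();print(s['joint_torque']);st()"
```

```text
avg [-2.5674 -2.614   6.2163 -0.8475  0.539   0.3183 29.3749] sd [0.6495 0.2337 0.5503 0.0254 0.0291 0.0283 0.1844]
[ -0.878  -38.4909   1.624  -37.0108  -1.0207  -0.9122  -0.3156]
t 12.975 q [-0.692  0.123  0.503  1.726 -0.061  1.308 -1.014] az -48.000308483724936 p [0.5269 0.078  0.2255] F [-3.5444 -2.9296  5.6438] M [-0.8495  0.476   0.3055] w 0.029470525199155453
tool y [ 0.0001 -0.     -1.    ]
```

arm_command --deltas '[0,0,0,0,1.5,0,0,0,0,0,2.2,0,0,0,0,0,2.2,0]'

```text
time: 13.35
ee_pos: [0.5269, 0.078, 0.2255]
eef_rot: [0.64, -0.3, 0.3, -0.64]
ft_force: [-3.4, -3.6, 6.6]
width: 0.029
```

```bash
python3 -c "
from h import *
avg(6);s=r.read_state();print(s['joint_torque']);st()"
```

```text
avg [-2.1997 -2.8548  6.1128 -0.8346  0.5783  0.3683 29.379 ] sd [0.5011 0.3633 0.3229 0.0245 0.0289 0.0272 0.1692]
[ -0.8482 -38.4592   1.6661 -37.0292  -1.0314  -0.9259  -0.3445]
t 13.65 q [-0.694  0.124  0.505  1.726 -0.062  1.308 -1.052] az -50.19510852749652 p [0.5269 0.078  0.2255] F [-1.8697 -2.8713  6.2536] M [-0.8455  0.5882  0.3444] w 0.029309971075237286
tool y [ 0.     -0.0001 -1.    ]
```

arm_command --deltas '[0,0,0,0,0,0,0,0,0,0,0,0,0,0,0,0,0,0,0,-0.02,0,0,0,0,0,-0.05,0,0,0,0,0,-0.065,0,0,0,0,0,-0.065,0,0,0,0,0,-0.065,0,0,0,0]' --hand 0.6

```text
time: 14.65
ee_pos: [0.5265, 0.0781, 0.2888]
eef_rot: [0.641, -0.3, 0.3, -0.64]
ft_force: [-0.4, 0.7, -0.3]
width: 0.0522
```

arm_command --deltas '[0,0,0,0,0,0,0,0,0,0,0,0,0,0,0,0,0,0,0,0,0,0,0,0,0,0,0,0,0,0]' --hand 0.0 --grip_force 20

```text
time: 15.28
ee_pos: [0.5269, 0.0781, 0.29]
eef_rot: [-0.64, 0.3, -0.3, 0.64]
ft_force: [-0.3, 0.4, -0.6]
width: 0.0098
```

```bash
python3 -c "
from h import *
avg(4);st((.5269,.078,.262))
ims=[r.camera('scene')['image'].astype(float) for _ in range(5)]
m=np.mean(ims,0)
f=lambda m:cv2.resize(np.clip((m[120:200,190:290]-30)*1.5,0,255).astype(np.uint8),None,fx=7,fy=7,interpolation=cv2.INTER_CUBIC)
cv2.imwrite('pics/c4.png',cv2.cvtColor(f(m),cv2.COLOR_RGB2BGR))
g=m.mean(2)
for y in range(164,188): print(y,np.round(g[y,226:246]).astype(int))
"
```

```text
avg [ 0.4082  0.0408  0.1784 -0.0897  0.1251  0.0052  3.5566] sd [0.342  0.3565 0.5202 0.0162 0.0255 0.0243 1.9148]
t 15.475 q [-0.702  0.091  0.508  1.623 -0.045  1.439 -1.067] az -50.219743978359446 p [0.5269 0.0782 0.2899] F [0.5264 0.3185 1.0345] M [-0.0998  0.0885  0.0104] w 0.0013964126035411024
tool y [ 0.0001  0.0001 -1.    ]
delta tool [ 0.0001  0.0279 -0.0001]
164 [166 184 180 181 176 188 162 127 132 127 132 134 123  81  35  40  45  41
  39  39]
165 [120 150 147 145 145 169 155 127 132 132 136 131 124  97  59  40  38  39
  38  39]
166 [ 35  32  34  67  90  96 115 129 134 137 137 132 117 102  95  78  48  39
  40  40]
167 [ 40  38  62 103 119 103 106 126 132 138 134 133 113  95 110 109  87  57
  35  34]
168 [ 41  46  90 117 119 111  95  97 107 114 113 109  92  95 117 120 110  73
  31  31]
169 [ 41  49 100 125 123 120 110 100 104 108 108 106 103 114 120 119 105  63
  75 126]
170 [ 42  50 101 123 122 123 124 124 126 126 125 128 127 127 121 111 113 158
 180 172]
171 [ 42  49 100 120 122 122 124 131 131 132 132 133 130 133 119 102 117 171
 172 124]
172 [ 43  51 102 121 119 119 12
[... 660 characters left out ...]
 89]
180 [ 34  36  56 105 123 121 122 129 133 133 134 134 134 134 125 103  93  89
  88  90]
181 [ 37  43  64 103 118 121 123 129 133 132 133 131 129 129 124 108  96  85
  84  88]
182 [ 64  88 103 115 116 117 121 127 126 128 128 130 126 119 117 117 111 101
  91  88]
183 [ 93 111 171 161 116 116 122 126 131 132 129 129 126 117 116 116 114 113
 100  87]
184 [100 110 156 151 116 115 122 131 140 140 137 128 120 116 115 115 116 117
 100  87]
185 [ 89 161 198 158 113 116 117 123 124 128 130 120 116 114 115 115 115 117
 103  86]
186 [133 166 213 176 113 117 115 116 114 114 116 115 116 116 114 113 119 117
 100  88]
187 [170 153 160 143 118 125 120 117 112 114 113 111 116 120 124 125 117 104
  92  89]
```

View pics/c4.png

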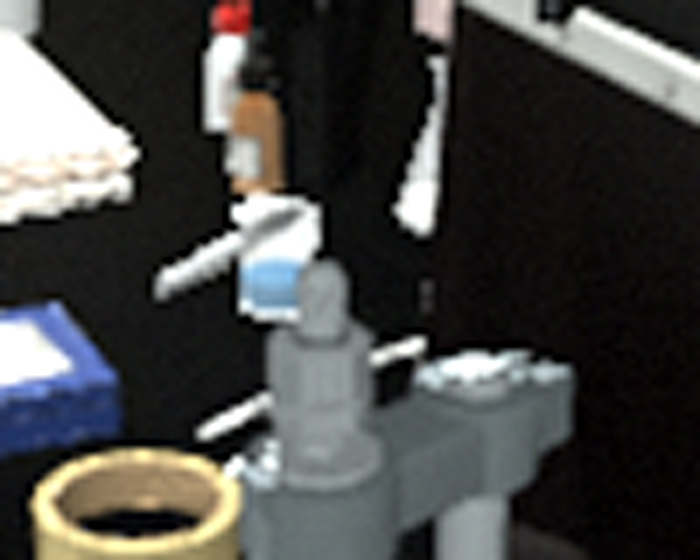

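arm_command --deltas '[0,0.012,0,0,0,0,0,0.02,0,0,0,0,0,0.025,0,0,0,0,0,0.028,0,0,0,0,0,0.03,0,0,0,0,0,0.032,0,0,0,0,0,0.032,0,0,0,0]'

```text
time: 16.6
ee_pos: [0.5269, 0.0781, 0.2588]
eef_rot: [-0.64, 0.3, -0.3, 0.641]
ft_force: [-4.3, 0.4, 7.2]
width: 0.0009
```

```bash
python3 -c "
from h import *
avg(3);st()"
```

```text
avg [-3.9216 -0.6936  7.6501 -0.2158  1.0466 -0.0031  0.339 ] sd [0.2133 0.6962 0.4911 0.0209 0.0144 0.0158 0.0965]
t 16.75 q [-0.699  0.104  0.507  1.675 -0.052  1.375 -1.061] az -50.23117265507626 p [0.527  0.0781 0.2589] F [-3.646  -1.6055  8.3401] M [-0.2285  1.0266 -0.0116] w 0.00020910087868907673
tool y [ 0.0005  0.0007 -1.    ]
```

arm_command --deltas '[0,0.0015,0,0,0,0,0,0.003,0,0,0,0,0,0.0045,0,0,0,0,0,0.006,0,0,0,0,0,0.007,0,0,0,0,0,0.007,0,0,0,0]'

```text
time: 17.5
ee_pos: [0.527, 0.0781, 0.2521]
eef_rot: [-0.64, 0.3, -0.3, 0.641]
ft_force: [-5.1, -0.8, 9.3]
width: 0.0006
```

```bash
python3 -c "
from h import *
avg(3);st()"
```

```text
avg [-5.0651 -0.9353  9.4899 -0.2792  1.2509  0.0039  0.4565] sd [0.6227 0.7536 0.5543 0.0352 0.0198 0.0199 0.1441]
t 17.65 q [-0.698  0.107  0.507  1.686 -0.054  1.362 -1.059] az -50.23336866744089 p [0.527  0.0781 0.2521] F [-4.1913  0.1229  9.1341] M [-0.329   1.2439 -0.0236] w 0.00043593886745819314
tool y [ 0.0007  0.0009 -1.    ]
```

arm_command --deltas '[0,0.001,0,0,0,0,0,0.002,0,0,0,0,0,0.003,0,0,0,0,0,0.003,0,0,0,0]'

```text
time: 18.15
ee_pos: [0.527, 0.0781, 0.2494]
eef_rot: [-0.64, 0.3, -0.3, 0.641]
ft_force: [-5.7, -1.4, 11.6]
width: 0.0008
```

```bash
python3 -c "
from h import *
avg(3);st()"
```

```text
avg [-5.4822 -1.31   11.46   -0.3089  1.4574  0.0214  0.5773] sd [0.3732 0.4207 0.1136 0.0112 0.0287 0.01   0.2583]
t 18.3 q [-0.698  0.109  0.507  1.69  -0.055  1.356 -1.059] az -50.22734163628837 p [0.527  0.0781 0.2493] F [-5.5363 -0.7753 11.3097] M [-0.2944  1.4463  0.0183] w 0.00038381754656170665
tool y [ 0.0007  0.0009 -1.    ]
```

arm_command --deltas '[0,0.001,0,0,0,0,0,0.002,0,0,0,0,0,0.002,0,0,0,0]'

```text
time: 18.68
ee_pos: [0.527, 0.0782, 0.2488]
eef_rot: [-0.639, 0.3, -0.3, 0.641]
ft_force: [-10.6, -1.4, 23.9]
width: 0.0006
```

```bash
python3 -c "
from h import *
avg(3);st()"
```

```text
avg [-11.0876  -1.6597  23.0905  -0.4997   2.7716   0.0186   0.3807] sd [0.2227 0.1405 0.2998 0.0302 0.0644 0.0126 0.0771]
t 18.825 q [-0.697  0.108  0.507  1.692 -0.055  1.354 -1.058] az -50.23284320631134 p [0.527  0.0782 0.2488] F [-10.7801  -1.77    23.5123] M [-0.5159  2.7289  0.0049] w 0.000429682600752262
tool y [ 0.0014  0.0018 -1.    ]
```

```bash
python3 -c "
from h import *
m=np.mean([r.camera('scene')['image'].astype(float) for _ in range(3)],0)
f=lambda m:cv2.resize(np.clip((m[130:210,190:290]-30)*1.8,0,255).astype(np.uint8),None,fx=7,fy=7,interpolation=cv2.INTER_CUBIC)
cv2.imwrite('pics/c5.png',cv2.cvtColor(f(m),cv2.COLOR_RGB2BGR))
"
```

```text
(no output)
```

View pics/c5.png

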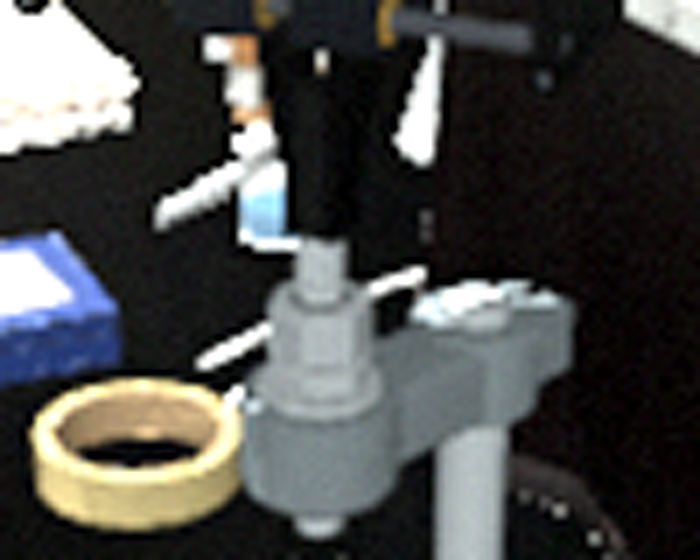

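arm_command --deltas '[0,-0.004,0,0,0,0,0,-0.008,0,0,0,0,0,-0.012,0,0,0,0,0,-0.017,0,0,0,0,0,-0.03,0,0,0,0,0,-0.06,0,0,0,0,0,-0.1,0,0,0,0,0,-0.1,0,0,0,0]'

```text
time: 19.98
ee_pos: [0.5282, 0.0782, 0.3493]
eef_rot: [-0.639, 0.299, -0.302, 0.642]
ft_force: [0.5, 0.2, -0.6]
width: 0.0008
```

```bash
python3 -c "
from h import *
st()
ps=[r.camera('scene') for _ in range(6)]
m=np.mean([p['image'].astype(float) for p in ps],0)
f=lambda m:cv2.resize(np.clip((m[130:260,190:290]-30)*1.5,0,255).astype(np.uint8),None,fx=4.5,fy=4.5,interpolation=cv2.INTER_CUBIC)
cv2.imwrite('pics/c6.png',cv2.cvtColor(f(m),cv2.COLOR_RGB2BGR))
g=m.mean(2)
for y in range(154,188): print(y,np.round(g[y,226:246]).astype(int))
for q in ('plunger','flask'): print(q,[(b['centre'],b['conf']) for b in r.boxes_of(ps[-1],q)])
"
```

```text
t 19.975 q [-0.705  0.079  0.511  1.513 -0.039  1.555 -1.071] az -50.23813272480533 p [0.5282 0.0782 0.3493] F [ 0.5448  0.2288 -0.6399] M [-0.0947  0.1081  0.0161] w 0.0008289730554898152
tool y [ 0.0051  0.0018 -1.    ]
154 [143 170 190 203 209 209 205 201 210 156  34  40  42  42  40  41  43  40
  41  43]
155 [174 200 209 209 208 208 206 203 177 106  34  40  40  41  43  39  41  41
  42  42]
156 [194 200 199 196 198 202 202 196 134  34  42  42  37  39  43  39  39  42
  42  41]
157 [185 176 171 168 171 173 178 164 121  93  96  86  58  38  40  40  40  41
  39  43]
158 [163 159 157 158 156 153 140 124 124 126 128 124  91  45  38  41  39  41
  40  40]
159 [159 162 160 158 157 157 135 123 136 138 137 133 116  73  36  39  41  38
  40  41]
160 [149 153 155 155 153 146 133 132 137 141 140 134 126  87  37  40  41  40
  41  42]
161 [137 139 140 140 138 132 126 126 130 134 135 132 127  89  36  40  40  40
  41  42]
162 [133 137 133 133 131 127 124 126 131 130 128 128 127  87  36  40  40  38
  39  43]
163 [148 134 133 130 129 126 122 129 134 127 128 131 121  80  35  39  40  42
  40  37]
164 [165
[... 1467 characters left out ...]
89]
181 [ 36  40  63 126 144 156 147 128 132 133 133 132 130 128 122 110  96  85
  87  90]
182 [ 60  86 103 114 125 144 139 126 127 128 128 132 126 120 117 116 110 100
  93  87]
183 [113 141 130 114 115 115 122 129 130 134 131 130 126 116 114 116 115 114
  99  87]
184 [138 195 204 155 109 114 121 132 139 142 138 128 123 118 117 116 115 117
  99  87]
185 [144 206 235 217 154 110 115 122 126 127 128 120 116 115 116 116 116 118
 103  86]
186 [155 167 207 228 215 197 158 114 114 115 118 116 116 115 115 115 119 118
 101  87]
187 [167 151 155 177 201 199 155 115 111 112 112 110 117 121 125 123 117 105
  90  91]
plunger [([171.6, 234.8], 0.57)]
flask [([236.9, 235.0], 0.82), ([171.1, 236.9], 0.55)]
```

View pics/c6.png

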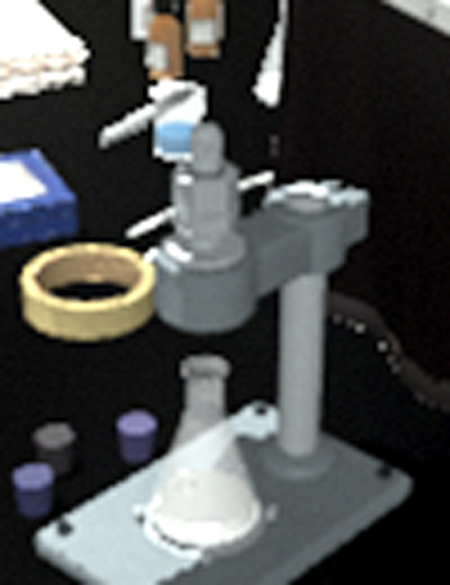

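The pressed picture shows the lower nut down on the bushing, with the stud top near crop (320,240). In the latest picture the plunger is back up with its top at about row 157, as at the start. The flask is standing, and the lower nut's edges are unchanged at rows 179–185. The robot is clear of everything.

```bash
python3 -c "
from h import *
print(r.close_job())"
```

```text
the job is handed in; nothing more can be done
None
```

The lock nut is tightened onto the lower nut, the stop is proved, and the job was handed in at about 20 s of the 72 s allowed.

- **Locking:** I gripped the upper nut on its flats and turned it about 170° clockwise. It ended at 0.37 N m by the averaged wrist moment and 0.345 N m by the last joint's torque. These single readings were noisy, about 0.03 N m. At one step the wrist moment did not rise as expected, so I checked it against the joint torque, which climbed steadily.
- **Lower nut:** It did not visibly turn. Its edges sit at the same pixels in the scene picture before and after, though at that resolution a few degrees could not be told apart. I did not measure `stop_corner` again.
- **Proving the stop:** With the nut released, I pushed the stud down with closed fingers. The force rose from about 7.6 N to 11.5 N over about 10 mm of travel. It then climbed to 23 N with almost no further movement, so the nut had seated. There was also a sideways force of up to 11 N at the bottom.
- **Final state:** The plunger sprang back to its starting height and the flask is still standing under it. The gripper is about 90 mm above the stud and touches nothing.

The two cameras disagreed by about 2 mm on where the stud stands. I corrected this by centring the gripper on the nut using the measured forces.

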